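Seat the rod end and clamp it with the wing knob beside the thread gauge

ROBOT

A 7-joint arm with a two-finger parallel gripper is mounted at the origin on the work surface. World frame = base frame: x ahead of the robot, y to its left, z up, the work surface at z = 0. Lengths are in m, angles in rad, forces in N, time in s.
With the tool pointing down it reaches from about 0.425 to 0.925 m from the base axis. Payload 6.8 kg.
Tool frame: the origin (TCP) lies between the finger pads; the fingertips stand 22 mm ahead of it and the grasp point (between the pads) lies 3 mm ahead of it; z points along the fingers, y is the direction in which the jaws open and shut (so a half turn about z gives the same grasp; the last joint's range is limited). The gripper opens to 85 mm and grips with 20 to 120 N. Pads are 22 mm wide; open, the fingers measure 114 mm over their backs; the gripper's body (76 mm by 85 mm) begins 54 mm behind the grasp point. The pads swing forward as they close: fully open they stand 13 mm farther back than shut.
Start: joints at [1.179, 0.477, 0.022, 1.555, -0.011, 1.109, -0.083], TCP at [0.189, -0.648, 0.253] pointing down, gripper open.
Joint ranges: [-2.96, 2.96], [-0.34, 2.1], [-1.41, 1.46], [0.24, 2.44], [-1.37, 4.51], [0.17, 1.92], [-2.96, 2.96]. Speed limits (rad/s): [2.39, 2.39, 3.14, 3.14, 3.14, 3.14, 3.14].

INTERFACE

Orientations are given as a unit quaternion [w, x, y, z].
In Python, from station import bot gives the robot as it stands. The module is installed in compiled form; this text tells all that it offers.
- The arm moves only by the tool drive_tool, never from a script. Its argument "series" is one flat list of numbers, 7 for each row, row after row: the opening, from -1 (shut) to 1 (fully open), then the shift along the tool's x, y, z in mm, then the turn, a rotation vector about the tool's x, y, z in rad. In form: [jaw, x, y, z, wx, wy, wz, jaw, x, y, z, wx, wy, wz, ...]. A call has 1 to 12 rows; each row shifts and turns the commanded pose from where the row before left it, along the tool's axes as they then stand; what a row does not reach is not made up. A row lasts 1/8 s, in which the tool goes at most 62.5 mm and 10.7 degrees, less where a joint would pass 70% of its speed; a pose out of reach is approached as far as the arm can. A call with a gripper value outside its range is refused whole. The fingers move at their own pace and stop on an object; "force" is the grip in N (left out, the last holds). Time passes only in rows, so rows that do not move let the fingers close. It gives the time, the measured TCP pose, the force and the opening at its end, in the units of the state.
- bot.get_obs(): the state, without advancing time (a new reading comes with each control period).
- bot.read_camera(name): name is "scene" or "top" or "wrist"; returns a dict with "pixels" (480x640x3 uint8, blue, green, red), "camera_matrix" (3x3 intrinsics, pixels), "distortion" ([k1, k2, p1, p2, k3] as OpenCV has them; the pictures are not rectified), "rvec" (rotation vector, rad) and "tvec" (3), from world to camera coordinates, as OpenCV has them. Camera axes: x right, y down, z forward; pixel columns grow to the right and rows downward; lengths in m; the calibration is good to about 2 mm. A picture is of the moment at which its call begins. There is no depth.
- bot.hand_in(): hands the job in, once; it reports no verdict.
The state is a dict: "t": time; "q": joint angles; "joint_vel": joint speeds; "joint_torque": joint torques, N m; "eef_pos": TCP position; "tool_rot": TCP orientation; "contact_force": force on the tool from outside, world axes, zero at the start; "torque": the same for the moment, N m; "gripper_width": opening from 0.0 (shut) to 1.0 (fully open).
Only numpy, scipy, OpenCV 4.12 (cv2) and the standard library are available. Lean on these libraries where they do the work, as an engineer would, in place of code of your own. Each camera call takes 0.05 s, during which the arm holds its last target. There are 200 camera calls.

TASK

Push the rod end along its channel until it butts fully home against the yellow end stop, then turn the yellow wing knob clockwise until the plunger holds the rod end snugly, at about 15 N, without overtightening. Do not bump the red thread gauge standing beside the wings, leave the bushings and the torque multiplier where they are, and let go at the end.

Things in the scene. Friction and masses are not known exactly. Their poses are not given: they have to be found in the camera images.
- station: Grey cast turntable with steel disc, 236 mm across, fixed, nothing of it turns. Origin: centre of its underside, z up; disc top at z = 45 mm. A U-channel runs along its y axis (x = 0): floor at z = 59 mm from y = -78 to 50 mm, walls 19 mm apart up to z = 69 mm from y = -30 to 50 mm. A blue bridge (84 mm along x, 30 mm along y, top z = 114 mm) crosses it at y = 14 mm.
- stop (a point): Centre of the face of the yellow end stop that the rod end must butt against (station y = 50 mm, z = 67 mm). The stop lies towards the station's +y end; axes as the station's.
- rod: Loose aluminium rod end, 220 g: square shank 16 x 16 x 100 mm along its y axis, with a flat round eye (36 mm across, 14 mm thick, brass ball) at its -y end. Origin under the middle of the shank. It lies in the channel, eye outwards, butt towards the stop and 12 to 28 mm short of it.
- rod_butt (a point): Centre of the rod end's butt face (+y end of the shank), 8 mm above the shank's underside.
- rod_eye (a point): The outermost point of the eye (the -y end of the rod end, 132 mm from the butt), 8 mm above the shank's underside: push here towards +y, with the closed fingers beside it (about 20 mm free below this point to the disc).
- wing: Yellow wing knob on a vertical axis on top of the bridge; origin on its axis at the bridge top. Wings along its x axis: 60 mm tip to tip, 9 mm thick (its y), 10 to 36 mm above the bridge top at the ears, up to 26 mm in the middle. Clockwise from above tightens: 0.6 to 1.9 rad from the start, the first 0.37 rad at least still free. It keeps its height as it turns and stays where it is left.
- wing_grip (a point): On the knob's axis 24 mm above the bridge top, the height to grip the wings' flats across their 9 mm. Drag when turning freely: 0.20 Nm (paused between small steps, 0.05 to 0.2 Nm is felt). Once the tip touches the rod end the torque rises by 0.51 Nm per rad, 0.008 Nm per N on the rod end: by 0.12 Nm over the free reading at 15 N. Judge by the rise.
- gauge: Red plastic thread gauge, upright plate 63 mm wide (station x), 5 mm thick (y), fixed on the end stop beside the knob; origin under its middle. Its near face is 36 mm from the knob's axis, 6 mm from the passing wing tips, its top 8 mm above the wings. Fingers opened wide across the wings would strike it. Fragile: no more than 3 N on it.
- plunger: Steel plunger under the bridge on the knob's axis; origin at its lower rim. The knob drives it down 8 mm per rad. It carries a white-tipped pin, sprung at 8 N/mm and set out by an untold amount (white tip 12 to 20 mm below this origin when free), so when it meets the shank can only be felt. Snug: 8 to 22 N on the rod end; above 30 N damages it.
- bushing0: Bronze flanged bushing, 38 mm across, 28 mm high, loose on the mat; origin under its centre. Leave alone.
- bushing1: Bronze flanged bushing, as bushing0. Leave alone.
- bushing2: Bronze flanged bushing, as bushing0. Leave alone.
- multiplier: Black torque multiplier, 72 mm across with a short arm to its +y side, 107 mm high, 950 g, loose on the mat; origin under its centre. Leave alone.
Things that resemble listed ones, but are neither listed nor needed, are in the scene too. Of the things like the station, leave any that is pink; of the rest the larger one is meant.

How it is judged:
On the way, in this order (a step that is already met when the one before it is completed fails the run):
1. the rod end is fully home against the stop, before it is clamped (y of rod_butt in the frame of stop above -0.002 m and contact force between plunger and rod below 0.5 N), for 0.2 s.
2. the plunger holds the rod end snugly (contact force between plunger and rod between 8 and 22 N and y of rod_butt in the frame of stop above -0.002 m), for 0.3 s.
At the end, for the whole second after the job is handed in: The rod end lies in its channel with its butt within 2 mm of the end stop (and within 4 mm of its centre sideways), at rest and pressed by the plunger with 8 to 22 N; the robot has let go (all of step 2 and horizontal distance between rod_butt and stop below 0.004 m and linear speed of rod below 0.01 m/s); the robot touches nothing.
It fails at once if the plunger overtightened: more than 30 N on the rod end (contact force between plunger and rod above 30 N).
It fails at once if the red thread gauge bumped with more than 3 N (contact force between gauge and anything else above 3 N).
It fails at once if a bushing or the torque multiplier moved by more than 10 mm (distance of any of bushing0, bushing1, bushing2, multiplier from where it was at the start of the episode above 0.01 m).
It also fails if it takes over 72 s, if anything falls off the work surface, if the arm or the gripper's body presses on something with over 40 N, if the wrist force passes 120 N, or if a joint passes its speed limit or range.

## Working session

There is one attempt and no reset: what is moved stays moved. The work goes in short steps, Python scripts to look and compute and a tool call to move; the robot and the scene stay as the last step left them, time stands still between calls to the robot, and variables do not carry over. Pictures are saved under pics/ and viewed, about 8 in all and at most 12, crops included, and the job is handed in when it is done.

Besides the shell and the picture viewer there is one more tool, called after ">>>" as a command line: name --argument value ..., lists and objects as JSON in quotes. drive_tool: Moves the arm, as the interface text tells. Its arguments: {"type":"object","properties":{"series":{"type":"array"},"force":{"type":"number"}},"required":["series"]}

```bash
mkdir -p pics
cat > h.py <<'E'
import numpy as np, cv2
from station import bot
def snap(name,f):
    c=bot.read_camera(name); cv2.imwrite('pics/'+f,c['pixels']); return c
def ray(c,uv):
    n=cv2.undistortPoints(np.array([[uv]],float),c['camera_matrix'],c['distortion'])[0,0]
    R=cv2.Rodrigues(np.array(c['rvec'],float))[0]; t=np.array(c['tvec'],float).ravel()
    return -R.T@t, R.T@np.array([n[0],n[1],1])
def atz(c,uv,z):
    o,d=ray(c,uv); return o+d*(z-o[2])/d[2]
def proj(c,P):
    return cv2.projectPoints(np.atleast_2d(np.array(P,float)),np.array(c['rvec'],float),np.array(c['tvec'],float),c['camera_matrix'],c['distortion'])[0][:,0]
E
python3 - <<'E'
from h import *
import pickle
for n in('scene','top'):
    c=snap(n,n+'0.png'); pickle.dump(c,open(n+'.pkl','wb')); print(n,ray(c,(320,240)))
o=bot.get_obs(); print({k:np.round(v,3) for k,v in o.items()})
E
```

```text
scene (array([1.66907725, 0.03340503, 0.7901615 ]), array([-0.83680398, -0.10030039, -0.53881617]))
top (array([ 0.42747409, -0.0608391 ,  1.30292887]), array([ 0.16224171, -0.02550189, -0.98668161]))
{'t': np.float64(0.1), 'q': array([ 1.179,  0.478,  0.022,  1.556, -0.012,  1.109, -0.083]), 'joint_vel': array([ 0.002, -0.002, -0.   , -0.002,  0.002, -0.001, -0.   ]), 'joint_torque': array([ 4.0000e-03, -5.9777e+01,  1.6130e+00, -2.8195e+01,  1.3000e-02,
        5.0000e-03, -0.0000e+00]), 'eef_pos': array([ 0.189, -0.648,  0.252]), 'tool_rot': array([-0.001,  0.99 ,  0.141, -0.   ]), 'contact_force': array([-0.216, -0.855, -0.904]), 'torque': array([-0.01 , -0.01 ,  0.014]), 'gripper_width': np.float64(1.004)}
```

View pics/scene0.png

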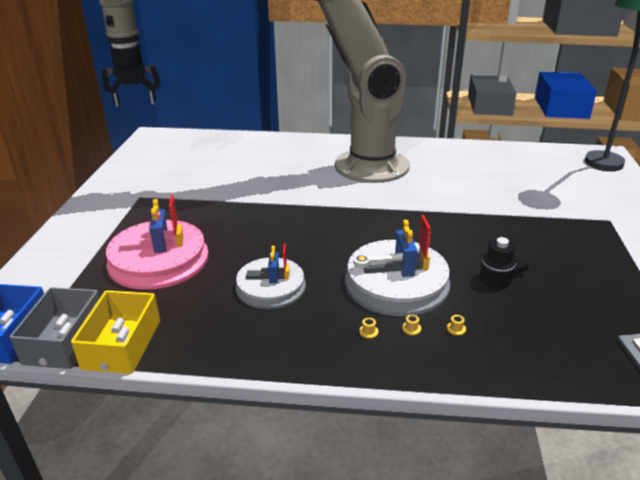

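View pics/top0.png

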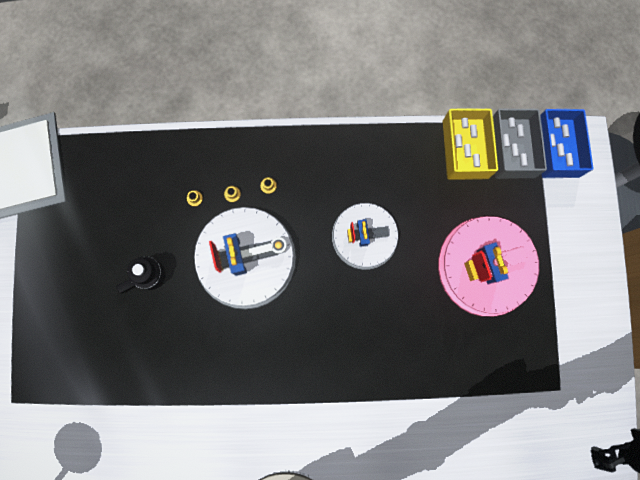

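The candidates for the station in the top picture are pink at (490,265), which must be left, small grey at (365,236), and large grey at (245,257). The large grey one is meant, and its rod eye is at (279,245). I'll check it in a close crop.

Run:
```python
from h import *
im=cv2.imread('pics/top0.png')[200:315,185:305]
cv2.imwrite('pics/c1.png',cv2.resize(im,None,fx=5,fy=5,interpolation=cv2.INTER_CUBIC))
```

```text
(no output)
```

View pics/c1.png

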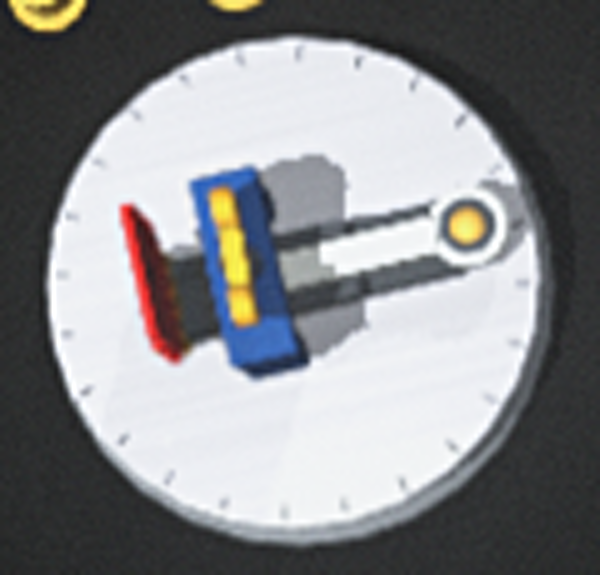

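Run:
```python
from h import *
import pickle
c=pickle.load(open('top.pkl','rb'))
f=lambda x,y,z:atz(c,(185+x/5-.4,200+y/5-.4),z)
C=f(293,285,.045);E=f(467,226,.074);w1=f(222,192,.15);w2=f(243,322,.15)
print(C,E,w1,w2,(w1+w2)/2,np.linalg.norm(w1-w2))
e1=f(47,270,.045);e2=f(540,290,.045);print(np.linalg.norm(e1-e2))
b=[f(*p,.114) for p in((190,183),(253,167),(307,362),(253,378))]
print(np.mean(b,0)); 
d=(b[0]+b[1]-b[2]-b[3])/2;print('bridge x-axis ang',np.arctan2(d[1],d[0]),np.linalg.norm(d))
d=C-E;print('y axis',np.arctan2(d[1],d[0]),np.linalg.norm(d[:2]))
m=np.mean(b,0)-E;print(np.arctan2(m[1],m[0]),np.linalg.norm(m[:2]))
d=w1-w2;print('wing',np.arctan2(d[1],d[0]))
```

```text
[0.60136037 0.08080009 0.045     ] [6.21477709e-01 3.22413295e-04 7.40000000e-02] [0.62665136 0.09825346 0.15      ] [0.57200874 0.08984892 0.15      ] [0.59933005 0.09405119 0.15      ] 0.05528518554349919
0.22381813215247076
[0.597941   0.09118253 0.114     ]
bridge x-axis ang 0.2811103389460823 0.08813444039664742
y axis 1.8157506245007171 0.08295398500483915
1.8242681315589258 0.09385914031568371
wing 0.15261329916065133
```

The crop confirms the large grey station. The eye is at crop (467,226), the knob wings run from (222,192) to (243,322), and the red gauge is on the far left. I'll go above the pre-push place next.

>>> drive_tool --series '[-1,49,-37,0,0,0,0,-1,49,-37,0,0,0,0,-1,49,-37,0,0,0,0,-1,49,-37,0,0,0,0,-1,49,-37,0,0,0,0,-1,49,-37,0,0,0,0,-1,49,-37,0,0,0,0,-1,49,-37,0,0,0,0,-1,49,-37,0,0,0,0,-1,49,-37,0,0,0,0,-1,49,-37,0,0,0,0,-1,49,-37,0,0,0,0]' --force 40

```text
t: 1.6
eef_pos: [0.6299, -0.0556, 0.253]
tool_rot: [0.0, 0.99, 0.141, -0.0]
contact_force: [1.0, -1.4, 0.2]
gripper_width: 0.0
```

```bash
cat >> h.py <<'E'
def st():
    o=bot.get_obs(); w,x,y,z=o['tool_rot']
    from scipy.spatial.transform import Rotation as R
    M=R.from_quat([x,y,z,w]).as_matrix()
    print('t',round(float(o['t']),2),'p',np.round(o['eef_pos'],4),'yaw',round(float(np.arctan2(M[1,0],M[0,0])),4),'tz',np.round(M[:,2],3),'F',np.round(o['contact_force'],2),'T',np.round(o['torque'],3),'w',round(float(o['gripper_width']),3),'q',np.round(o['q'],2))
    return o,M
E
python3 - <<'E'
from h import *
import pickle
st()
c=snap('wrist','w1.png');pickle.dump(c,open('w1.pkl','wb'));print(ray(c,(320,240)))
S=np.array([.601,.081,0]);a=1.82;y=np.array([np.cos(a),np.sin(a),0])
print(proj(c,[S+[0,0,.045],S+.014*y+[0,0,.15],S-.101*y+[0,0,.067]]))
E
```

```text
t 1.6 p [ 0.6299 -0.0556  0.253 ] yaw 0.2835 tz [-0.001 -0.    -1.   ] F [ 1.04 -1.41  0.18] T [-0.061 -0.039 -0.01 ] w 0.0 q [ 0.19  0.42 -0.27  1.65  0.12  1.09 -1.4 ]
(array([ 0.69515494, -0.03794631,  0.37257531]), array([-0.23909985, -0.07172917, -0.96847606]))
[[150.19338998 208.27214203]
 [ 57.11426494 239.01306094]
 [267.77623486 217.1463503 ]]
```

View pics/w1.png

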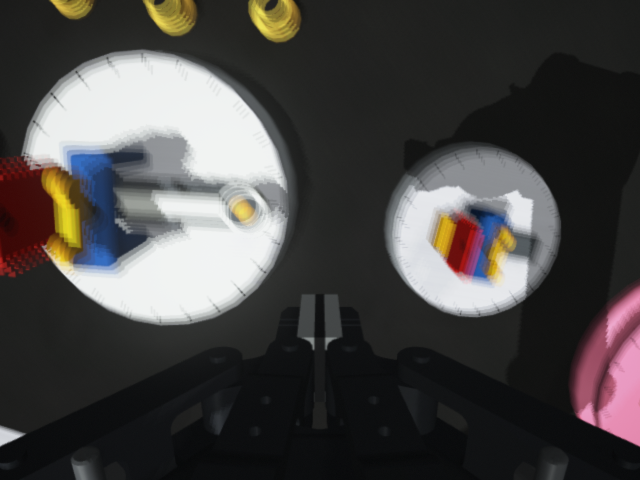

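The picture is motion-blurred: ball at about (243,210), wings at about (62,215). I'll move nearer, let it settle and look again.

>>> drive_tool --series '[-1,0,-40,0,0,0,0,-1,0,-20,0,0,0,0,-1,0,0,0,0,0,0,-1,0,0,0,0,0,0,-1,0,0,0,0,0,0]'

```text
t: 2.28
eef_pos: [0.6126, -0.0016, 0.2533]
tool_rot: [0.0, 0.99, 0.14, 0.0]
contact_force: [-0.5, 0.1, -0.1]
gripper_width: -0.003
```

Run:
```python
from h import *
import pickle
st()
c=snap('wrist','w2.png');pickle.dump(c,open('w2.pkl','wb'));print(ray(c,(320,240)))
S=np.array([.601,.081,0]);a=1.82;y=np.array([np.cos(a),np.sin(a),0])
print(proj(c,[S+[0,0,.045],S+.014*y+[0,0,.15],S-.101*y+[0,0,.067]]))
im=cv2.imread('pics/w2.png')[30:330,60:460]
cv2.imwrite('pics/w2c.png',cv2.resize(im,None,fx=2,fy=2,interpolation=cv2.INTER_CUBIC))
```

```text
t 2.27 p [ 0.6126 -0.0016  0.2533] yaw 0.2811 tz [ 0.    -0.001 -1.   ] F [-0.46  0.14 -0.12] T [-0.026 -0.061  0.003] w -0.003 q [ 0.12  0.39 -0.29  1.7   0.13  1.07 -1.5 ]
(array([0.67778834, 0.0160253 , 0.37296498]), array([-0.23855766, -0.0716923 , -0.96861249]))
[[217.26004901 206.42291507]
 [149.38257968 236.68268066]
 [341.30003048 215.18220473]]
```

View pics/w2c.png

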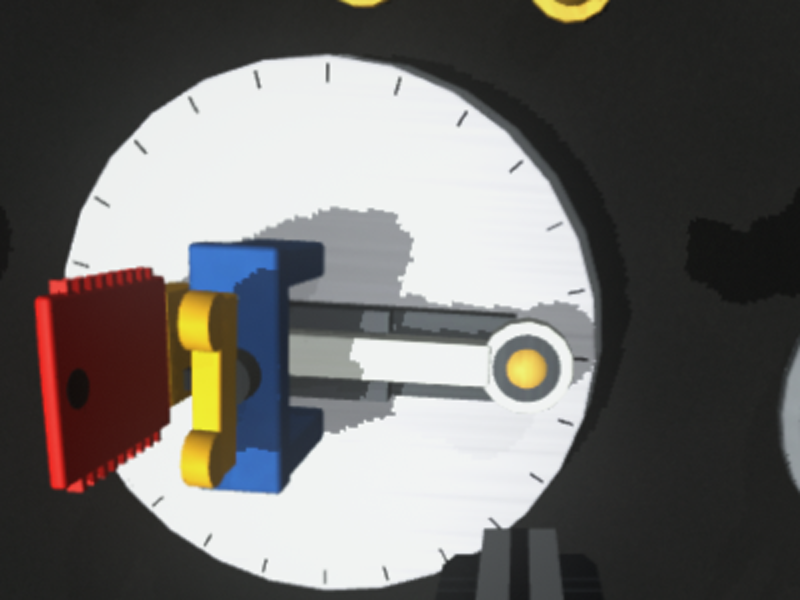

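```bash
cat > fit.py <<'E'
from h import *
import pickle
from scipy.optimize import least_squares
c=pickle.load(open('w2.pkl','rb')); k=lambda p:np.array([60+p[0]/2-.25,30+p[1]/2-.25])
rim=np.array([atz(c,k(p),.045) for p in((328,55),(325,590),(597,345),(540,165),(110,158),(205,80),(500,527),(430,570),(175,535))])
r=least_squares(lambda v:np.hypot(rim[:,0]-v[0],rim[:,1]-v[1])-v[2],[.6,.08,.118]);print('disc',r.x,r.fun.round(4))
B=[atz(c,k(p),.114)for p in((190,245),(278,247),(283,492))]; print('bridge',np.round(B,4))
d=B[1]-B[2];print('xang',np.arctan2(d[1],d[0]),np.hypot(*d[:2])); d=B[0]-B[1];print('yang',np.arctan2(d[1],d[0]),np.hypot(*d[:2]))
E=atz(c,k((526,369)),.067);print('ball',E)
sh=[[atz(c,k(p),.075)for p in q] for q in(((300,334),(480,345)),((300,379),(480,386)))]
for s in sh:d=s[0]-s[1];print('shank',np.arctan2(d[1],d[0]),s[1])
E
python3 fit.py
```

```text
disc [0.60679779 0.07867069 0.11083714] [-0.0004  0.0012  0.0012  0.0013 -0.0005 -0.0008 -0.0023 -0.0012  0.0013]
bridge [[0.6402 0.1137 0.114 ]
 [0.6472 0.0862 0.114 ]
 [0.5673 0.0678 0.114 ]]
xang 0.22684477297738212 0.08190226902654131
yang 1.8164859871900956 0.028396557938258255
ball [ 0.62264491 -0.00297017  0.067     ]
shank 1.7875306010424088 [0.62804626 0.01647567 0.075     ]
shank 1.8106852710893115 [0.61305166 0.01233927 0.075     ]
```

>>> drive_tool --series '[-1,0,0,0,0,0,0.05,-1,5,30,0,0,0,0,-1,4,30,20,0,0,0,-1,0,0,40,0,0,0,-1,0,0,40,0,0,0,-1,0,0,40,0,0,0,-1,0,0,24,0,0,0,-1,0,0,10,0,0,0,-1,0,0,0,0,0,0,-1,0,-10,0,0,0,0,-1,0,0,0,0,0,0]'

```text
t: 3.7
eef_pos: [0.6333, -0.0444, 0.0805]
tool_rot: [-0.0, 0.993, 0.118, 0.001]
contact_force: [0.7, -1.0, 0.0]
gripper_width: -0.002
```

Run:
```python
from h import *
import pickle
st()
c=snap('wrist','w3.png');pickle.dump(c,open('w3.pkl','wb'))
```

```text
t 3.7 p [ 0.6333 -0.0444  0.0805] yaw 0.2356 tz [ 0.002  0.001 -1.   ] F [ 0.68 -0.95  0.02] T [ 0.007 -0.002 -0.009] w -0.002 q [ 0.14  0.62 -0.23  1.77  0.19  0.77 -1.52]
```

View pics/w3.png

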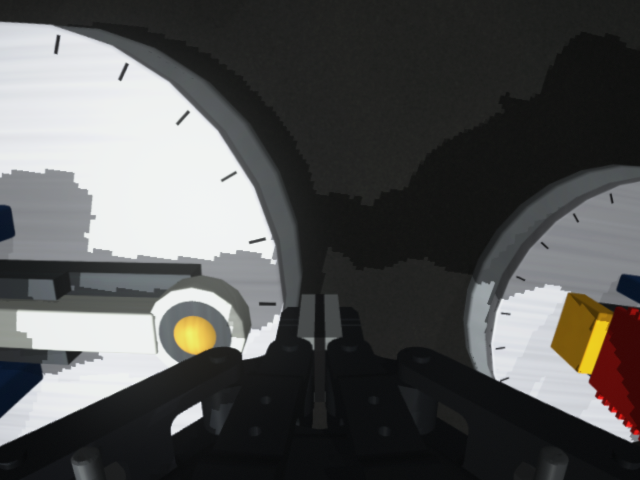

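The ball is at (195,335) and the fingertips are at about (320,300–345), clear of the eye.

Run:
```python
from h import *
import pickle
c=pickle.load(open('w3.pkl','rb'));o,M=st()
b=atz(c,(195,336),.07);print(b,M.T@(b-o['eef_pos'])*1000)
s=[atz(c,p,.075) for p in((20,298),(140,305))];s+= [atz(c,p,.075) for p in((20,347),(140,352))]
for i in(0,2):d=s[i]-s[i+1];print(np.arctan2(d[1],d[0]))
```

```text
t 3.75 p [ 0.6332 -0.0451  0.0804] yaw 0.2352 tz [ 0.002  0.    -1.   ] F [ 0.23 -0.59 -0.38] T [ 0.07   0.002 -0.   ] w -0.001 q [ 0.14  0.62 -0.23  1.77  0.19  0.77 -1.52]
[ 0.6216032  -0.00239168  0.07      ] [ -1.3970421  -44.20771708  10.37407084]
1.7631896103142144
1.7939856869734667
```

>>> drive_tool --series '[-1,-1,-5,0,0,0,0,-1,0,-5,0,0,0,0,-1,0,-4,0,0,0,0,-1,0,-4,0,0,0,0,-1,0,-4,0,0,0,0,-1,0,-3,0,0,0,0,-1,0,0,0,0,0,0]'

```text
t: 4.62
eef_pos: [0.6259, -0.0215, 0.0793]
tool_rot: [-0.0, 0.993, 0.117, 0.0]
contact_force: [-0.5, -1.3, 0.3]
gripper_width: 0.0
```

>>> drive_tool --series '[-1,0,-2,0,0,0,0,-1,0,-2,0,0,0,0,-1,0,0,0,0,0,0]'

```text
t: 5.0
eef_pos: [0.625, -0.0179, 0.0793]
tool_rot: [-0.0, 0.993, 0.117, 0.0]
contact_force: [0.1, -2.6, 1.0]
gripper_width: -0.002
```

>>> drive_tool --series '[-1,0,-2,0,0,0,0,-1,0,-2,0,0,0,0,-1,0,0,0,0,0,0]'

```text
t: 5.38
eef_pos: [0.6241, -0.0142, 0.0793]
tool_rot: [0.0, 0.993, 0.117, 0.0]
contact_force: [0.7, -3.9, 1.2]
gripper_width: -0.001
```

>>> drive_tool --series '[-1,0,-2,0,0,0,0,-1,0,0,0,0,0,0]'

```text
t: 5.62
eef_pos: [0.624, -0.014, 0.0794]
tool_rot: [0.001, 0.993, 0.116, 0.0]
contact_force: [2.0, -5.8, 0.7]
gripper_width: -0.001
```

>>> drive_tool --series '[-1,0,-2,0,0,0,0,-1,0,0,0,0,0,0]'

```text
t: 5.88
eef_pos: [0.6239, -0.0139, 0.0794]
tool_rot: [0.002, 0.993, 0.115, 0.0]
contact_force: [3.5, -9.0, 0.5]
gripper_width: -0.005
```

Run:
```python
from h import *
import pickle
c=snap('wrist','w4.png');pickle.dump(c,open('w4.pkl','wb'));st()
```

```text
t 5.92 p [ 0.6238 -0.0139  0.0794] yaw 0.2312 tz [ 0.001 -0.004 -1.   ] F [ 2.78 -8.79  0.1 ] T [-1.945 -0.583 -0.099] w 0.001 q [ 0.09  0.61 -0.23  1.8   0.2   0.76 -1.58]
```

View pics/w4.png

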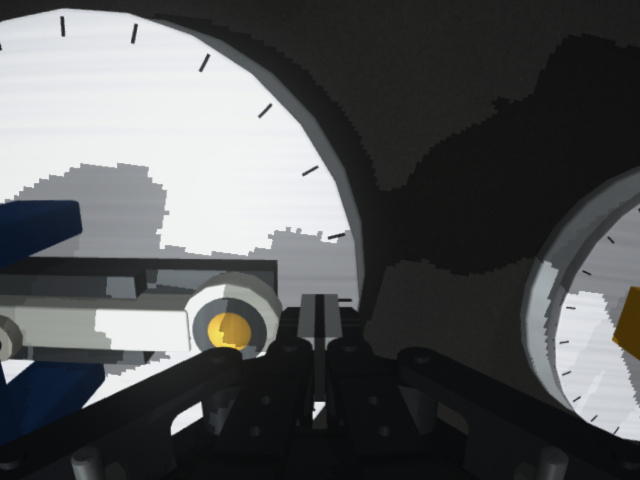

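The fingers are against the eye, and the ball is now at (230,331). The pose stood still over two 2 mm steps while the force rose, so the rod end is home.

Run:
```python
from h import *
import pickle
c=pickle.load(open('w4.pkl','rb'));o,M=st()
b=atz(c,(230,331),.07);print(b,M.T@(b-o['eef_pos'])*1000)
for p in((275,262),(20,260)):print(atz(c,p,.069))
for a in(1.78,1.80,1.82):print(a,b+.078*np.array([np.cos(a),np.sin(a),0]))
```

```text
t 5.92 p [ 0.6238 -0.0139  0.0794] yaw 0.2312 tz [ 0.001 -0.004 -1.   ] F [ 2.78 -8.79  0.1 ] T [-1.945 -0.583 -0.099] w 0.001 q [ 0.09  0.61 -0.23  1.8   0.2   0.76 -1.58]
[0.61808187 0.01594737 0.07      ] [  1.22420894 -30.37255755   9.29072345]
[0.64650382 0.00554609 0.069     ]
[0.62624004 0.09402563 0.069     ]
1.78 [0.60188275 0.09224671 0.07      ]
1.8 [0.6003601  0.09190749 0.07      ]
1.82 [0.59884454 0.09153789 0.07      ]
```

>>> drive_tool --series '[-1,0,10,0,0,0,0,-1,0,14,0,0,0,0,-1,0,0,-50,0,0,0,-1,0,0,-50,0,0,0,-0.4,0,0,-50,0,0,0,-0.4,0,-40,0,0,0,0,-0.4,0,-45,0,0,0,0,-0.4,0,-43,0,0,0,0,-0.4,0,0,0,0,0,0,-0.4,0,0,0,0,0,0,-0.4,0,0,0,0,0,0]'

```text
t: 7.3
eef_pos: [0.5994, 0.089, 0.2291]
tool_rot: [0.0, 0.993, 0.115, -0.0]
contact_force: [0.5, 0.7, 0.4]
gripper_width: 0.3
```

Run:
```python
from h import *
import pickle
c=snap('wrist','w5.png');pickle.dump(c,open('w5.pkl','wb'));o,M=st()
print(proj(c,[[.6005,.092,.15]]))
im=c['pixels'][100:400,120:520]
cv2.imwrite('pics/w5c.png',cv2.resize(im,None,fx=2,fy=2,interpolation=cv2.INTER_CUBIC))
```

```text
t 7.35 p [0.5994 0.0892 0.2291] yaw 0.2314 tz [-0.    -0.001 -1.   ] F [-0.7  -0.43 -0.21] T [ 0.003 -0.008  0.018] w 0.299 q [-0.02  0.41 -0.3   1.74  0.14  1.02 -1.71]
[[311.71607802 267.57010824]]
```

View pics/w5c.png

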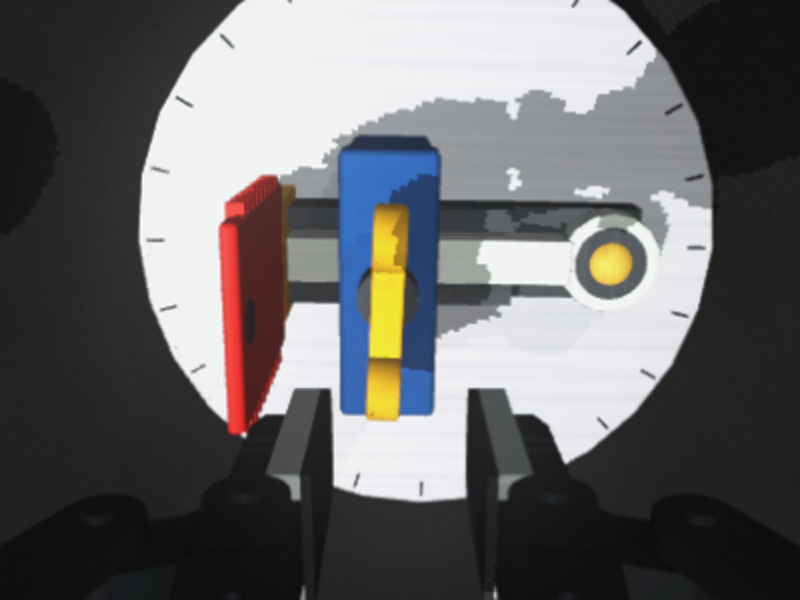

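The view shows the wings from crop (395,207) to (384,418), with the middle at (387,315) and the gauge at the left, x 220–290. I'll take the axis and wing angle from these.

Run:
```python
from h import *
import pickle
c=pickle.load(open('w5.pkl','rb'));o,M=st()
k=lambda x,y:(120+x/2-.25,100+y/2-.25)
a=atz(c,k(394,207),.15);b=atz(c,k(383,418),.15);d=a-b
print(a,b,np.hypot(*d[:2]),'wing yaw',np.arctan2(d[1],d[0]),(a+b)/2, M.T@((a+b)/2-o['eef_pos'])*1000)
m=atz(c,k(387,314),.14);print(m,M.T@(m-o['eef_pos'])*1000)
e=[atz(c,k(*p),.15) for p in((376,207),(409,207),(368,418),(400,418))]
print([np.round(M.T@(p-o['eef_pos'])*1000,1) for p in e])
bb=[atz(c,k(*p),.114) for p in((340,152),(440,152),(434,413),(341,413))];print('bridge c',np.mean(bb,0),[np.round(M.T@(p-o['eef_pos'])*1000,1) for p in bb])
```

```text
t 7.35 p [0.5994 0.0892 0.2291] yaw 0.2314 tz [-0.    -0.001 -1.   ] F [-0.7  -0.43 -0.21] T [ 0.003 -0.008  0.018] w 0.299 q [-0.02  0.41 -0.3   1.74  0.14  1.02 -1.71]
[0.63375481 0.09711177 0.15      ] [0.57790033 0.08704961 0.15      ] 0.05675359295252973 wing yaw 0.17823780578494108 [0.60582757 0.09208069 0.15      ] [ 6.91514696 -1.39519001 79.14248808]
[0.60340317 0.09199889 0.14      ] [ 4.53935801 -1.87622894 89.1429189 ]
[array([35.3, -4.3, 79.1]), array([35.3,  3.8, 79.1]), array([-21.4,  -6.9,  79.1]), array([-21.4,   1.6,  79.2])]
bridge c [0.60366685 0.09191345 0.114     ] [array([ 45.4, -15.6, 115.1]), array([ 45.4,  13.2, 115.1]), array([-35.8,  12.4, 115.2]), array([-35.8, -16.9, 115.1])]
```

>>> drive_tool --series '[-0.4,4,-1.7,0,0,0,0,-0.4,0,0,0,0,0,0.053,-0.4,0,0,30,0,0,0,-0.4,0,0,30,0,0,0,-0.4,0,0,18,0,0,0,-0.4,0,0,10,0,0,0,-0.4,0,0,0,0,0,0,-0.4,0,0,0,0,0,0]' --force 40

```text
t: 8.35
eef_pos: [0.6033, 0.0936, 0.1423]
tool_rot: [-0.0, 0.996, 0.09, 0.001]
contact_force: [-0.3, -0.6, 0.7]
gripper_width: 0.299
```

```bash
python3 -c "
from h import *
st()"
```

```text
t 8.35 p [0.6033 0.0936 0.1423] yaw 0.1807 tz [ 0.002  0.    -1.   ] F [-0.32 -0.6   0.71] T [-0.023  0.003  0.025] w 0.299 q [-0.05  0.51 -0.28  1.8   0.18  0.86 -1.8 ]
```

>>> drive_tool --series '[-1,0,0,0,0,0,0,-1,0,0,0,0,0,0,-1,0,0,0,0,0,0,-1,0,0,0,0,0,0]' --force 40

```text
t: 8.85
eef_pos: [0.6033, 0.0934, 0.1425]
tool_rot: [0.0, 0.996, 0.09, 0.001]
contact_force: [-0.4, -0.6, 5.9]
gripper_width: 0.174
```

```bash
python3 -c "
from h import *
st();snap('wrist','w6.png');st()"
```

```text
t 8.85 p [0.6033 0.0934 0.1425] yaw 0.1806 tz [ 0.002  0.    -1.   ] F [-0.42 -0.62  5.92] T [-0.211  0.145 -0.004] w 0.174 q [-0.05  0.51 -0.28  1.8   0.18  0.86 -1.8 ]
t 8.9 p [0.6033 0.0934 0.1425] yaw 0.1806 tz [ 0.002  0.    -1.   ] F [-0.06 -0.68  6.57] T [-0.22   0.128 -0.013] w 0.171 q [-0.05  0.51 -0.28  1.8   0.18  0.86 -1.8 ]
```

Run:
```python
from h import *
im=cv2.imread('pics/w6.png')[150:450,120:520]
cv2.imwrite('pics/w6c.png',cv2.resize(im,None,fx=2,fy=2,interpolation=cv2.INTER_CUBIC))
```

```text
(no output)
```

View pics/w6c.png

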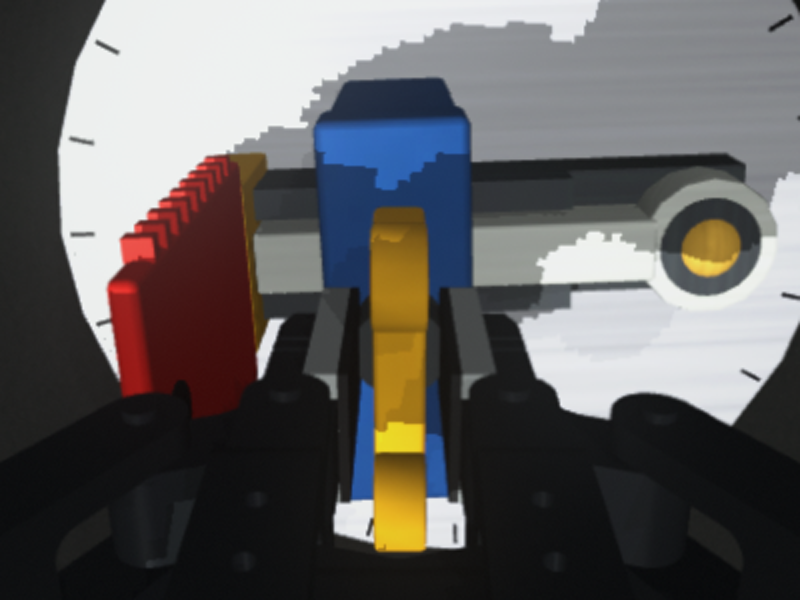

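The fingers stopped on the dark hub under the wings, at 14.5 mm opening and with a gap to the wing flats at crop (400,380). I'll open slightly, rise 7 mm and close again.

>>> drive_tool --series '[-0.4,0,0,0,0,0,0,-0.4,0,0,-7,0,0,0,-0.4,0,0,0,0,0,0,-1,0,0,0,0,0,0,-1,0,0,0,0,0,0,-1,0,0,0,0,0,0,-1,0,0,0,0,0,0,-1,0,0,0,0,0,0]' --force 40

```text
t: 9.9
eef_pos: [0.6027, 0.0933, 0.1485]
tool_rot: [0.0, 0.996, 0.09, 0.0]
contact_force: [-0.8, -1.1, 4.6]
gripper_width: 0.089
```

```bash
python3 -c "
from h import *
st();snap('wrist','w7.png');st()"
```

```text
t 9.9 p [0.6027 0.0933 0.1485] yaw 0.1807 tz [ 0. -0. -1.] F [-0.75 -1.07  4.59] T [-0.248  0.285  0.065] w 0.089 q [-0.05  0.5  -0.28  1.79  0.17  0.87 -1.79]
t 9.95 p [0.6027 0.0933 0.1485] yaw 0.1807 tz [ 0. -0. -1.] F [-1.38 -0.73  4.86] T [-0.302  0.294  0.097] w 0.092 q [-0.05  0.5  -0.28  1.79  0.17  0.87 -1.79]
```

The wings are gripped at about 8 mm. Turning clockwise lowers q7, which has only 1.17 rad left. I'll lift, make a half turn the other way and regrip, so that one stroke is enough.

>>> drive_tool --series '[-0.4,0,0,0,0,0,0,-0.4,0,0,0,0,0,0,-0.4,0,0,-50,0,0,0,-0.4,0,0,-10,0,0,-0.185,-0.4,0,0,0,0,0,-0.185,-0.4,0,0,0,0,0,-0.185,-0.4,0,0,0,0,0,-0.185,-0.4,0,0,0,0,0,-0.185,-0.4,0,0,0,0,0,-0.185,-0.4,0,0,0,0,0,-0.185,-0.4,0,0,0,0,0,-0.185,-0.4,0,0,0,0,0,-0.185]'

```text
t: 11.45
eef_pos: [0.6024, 0.0934, 0.2079]
tool_rot: [-0.0, 0.601, 0.799, -0.0]
contact_force: [0.5, 1.0, 0.8]
gripper_width: 0.3
```

>>> drive_tool --series '[-0.4,0,0,0,0,0,-0.185,-0.4,0,0,0,0,0,-0.185,-0.4,0,0,0,0,0,-0.185,-0.4,0,0,0,0,0,-0.185,-0.4,0,0,0,0,0,-0.185,-0.4,0,0,0,0,0,-0.185,-0.4,0,0,0,0,0,-0.185,-0.4,0,0,0,0,0,-0.182,-0.4,0,0,0,0,0,0,-0.4,0,0,0,0,0,0,-0.4,0,0,0,0,0,0]'

```text
t: 12.82
eef_pos: [0.6026, 0.0935, 0.2083]
tool_rot: [0.0, -0.09, 0.996, -0.0]
contact_force: [0.2, -0.5, 1.0]
gripper_width: 0.299
```

Run:
```python
from h import *
import pickle
st();c=snap('wrist','w8.png');pickle.dump(c,open('w8.pkl','wb'))
im=c['pixels'][100:400,120:520]
cv2.imwrite('pics/w8c.png',cv2.resize(im,None,fx=2,fy=2,interpolation=cv2.INTER_CUBIC))
```

```text
t 12.82 p [0.6026 0.0935 0.2083] yaw -2.9622 tz [ 0. -0. -1.] F [ 0.23 -0.49  1.01] T [-0.017 -0.025  0.008] w 0.299 q [ 0.43  0.6  -0.97  1.71  0.55  1.12  1.04]
```

View pics/w8c.png

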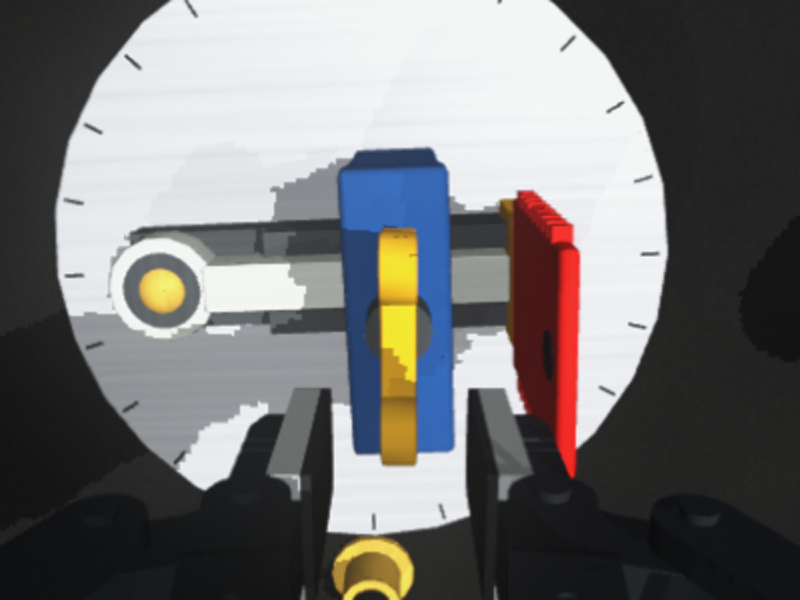

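The wings stand upright at crop x 398, from y 228 to 465, and centred between the pads. That is 10 pictures so far. I'll compute the offset along the wings.

Run:
```python
from h import *
import pickle
c=pickle.load(open('w8.pkl','rb'));o,M=st()
k=lambda x,y:(120+x/2-.25,100+y/2-.25)
for p in((398,228),(399,465)):print(M.T@(atz(c,k(*p),.15)-o['eef_pos'])*1000)
b=[M.T@(atz(c,k(*p),.114)-o['eef_pos'])*1000 for p in((338,171),(448,167),(453,451),(355,454))];print(np.round(b,1),np.mean(b,0))
```

```text
t 12.88 p [0.6026 0.0935 0.2084] yaw -2.9618 tz [ 0. -0. -1.] F [0.03 0.33 1.02] T [-0.035 -0.007 -0.038] w 0.299 q [ 0.43  0.6  -0.97  1.71  0.55  1.12  1.05]
[32.6397245  -1.36015413 58.34924591]
[-25.85992583  -1.14973363  58.3578437 ]
[[ 41.1 -17.2  94.4]
 [ 42.1  11.8  94.3]
 [-40.   14.6  94.4]
 [-41.  -14.   94.4]] [ 0.54664159 -1.210599   94.35395485]
```

Biases in the two orientations cancel, so the TCP is on the axis. Descend and grip.

>>> drive_tool --series '[-0.4,0,0,30,0,0,0,-0.4,0,0,22,0,0,0,-0.4,0,0,8,0,0,0,-0.4,0,0,0,0,0,0,-1,0,0,0,0,0,0,-1,0,0,0,0,0,0,-1,0,0,0,0,0,0,-1,0,0,0,0,0,0,-1,0,0,0,0,0,0]' --force 40

```text
t: 14.0
eef_pos: [0.6032, 0.0934, 0.1492]
tool_rot: [0.001, -0.09, 0.996, -0.0]
contact_force: [-0.5, -1.7, 5.9]
gripper_width: 0.085
```

```bash
cat > tq.py <<'E'
from h import *
T=[];F=[]
for i in range(4):
    bot.read_camera('top'); o=bot.get_obs(); T.append(o['torque'][2]);F.append(o['contact_force'])
print('Tz',np.round(np.mean(T),3),np.round(T,3),'F',np.mean(F,0).round(1)); st()
E
python3 tq.py
```

```text
Tz 0.074 [0.107 0.071 0.08  0.039] F [-0.7 -2.   6.3]
t 14.2 p [0.6032 0.0934 0.1492] yaw -2.9607 tz [ 0.001 -0.    -1.   ] F [-0.63 -1.74  6.16] T [-0.293  0.158  0.039] w 0.094 q [ 0.4   0.67 -0.93  1.76  0.62  1.03  1.  ]
```

>>> drive_tool --series '[-1,0,0,0,0,0,0.05,-1,0,0,0,0,0,0.05,-1,0,0,0,0,0,0.05,-1,0,0,0,0,0,0.05,-1,0,0,0,0,0,0,-1,0,0,0,0,0,0]'

```text
t: 14.95
eef_pos: [0.6032, 0.0932, 0.1493]
tool_rot: [0.001, 0.01, 1.0, -0.0]
contact_force: [-0.7, -1.6, 5.3]
gripper_width: 0.094
```

```bash
python3 tq.py
```

```text
Tz 0.026 [-0.001  0.048  0.006  0.051] F [-0.4 -2.2  6.4]
t 15.15 p [0.6032 0.0932 0.1492] yaw 3.1223 tz [ 0.001 -0.    -1.   ] F [-1.   -2.12  7.15] T [-0.417  0.214  0.051] w 0.089 q [ 0.38  0.65 -0.88  1.76  0.58  1.01  0.82]
```

>>> drive_tool --series '[-1,0,0,0,0,0,0.05,-1,0,0,0,0,0,0.05,-1,0,0,0,0,0,0,-1,0,0,0,0,0,0]'

```text
t: 15.65
eef_pos: [0.6032, 0.0931, 0.1492]
tool_rot: [0.001, 0.06, 0.998, -0.0]
contact_force: [-1.2, -2.7, 5.9]
gripper_width: 0.091
```

```bash
python3 tq.py
```

```text
Tz 0.001 [ 0.018 -0.011  0.007 -0.009] F [-0.9 -2.7  6.2]
t 15.85 p [0.6032 0.0931 0.1492] yaw 3.0222 tz [ 0.001 -0.001 -1.   ] F [-1.18 -1.31  6.18] T [-0.465  0.199 -0.009] w 0.089 q [ 0.36  0.64 -0.86  1.76  0.57  1.    0.73]
```

>>> drive_tool --series '[-1,0,0,0,0,0,0.05,-1,0,0,0,0,0,0.05,-1,0,0,0,0,0,0,-1,0,0,0,0,0,0]'

```text
t: 16.35
eef_pos: [0.6032, 0.093, 0.1492]
tool_rot: [0.001, 0.11, 0.994, -0.0]
contact_force: [-0.8, -2.1, 7.2]
gripper_width: 0.093
```

```bash
python3 tq.py
```

```text
Tz 0.009 [-0.002  0.     0.041 -0.003] F [-0.9 -2.8  6.4]
t 16.55 p [0.6032 0.093  0.1492] yaw 2.9222 tz [ 0.001 -0.001 -1.   ] F [-1.1  -2.88  5.91] T [-0.449  0.204 -0.003] w 0.092 q [ 0.35  0.63 -0.84  1.77  0.55  1.    0.64]
```

>>> drive_tool --series '[-1,0,0,0,0,0,0.025,-1,0,0,0,0,0,0.025]'

```text
t: 16.8
eef_pos: [0.6032, 0.0929, 0.1492]
tool_rot: [0.001, 0.135, 0.991, -0.0]
contact_force: [-0.3, -2.7, 6.7]
gripper_width: 0.091
```

```bash
python3 -c "
from h import *
o,M=st(); print(np.round(o['joint_torque'],2))"; python3 tq.py; cd pics
python3 - <<'E'
import sys;sys.path.insert(0,'..')
from h import *
c=bot.read_camera('wrist');im=c['pixels'][150:450,120:520]
cv2.imwrite('w9c.png',cv2.resize(im,None,fx=2,fy=2))
E
```

```text
t 16.8 p [0.6032 0.0929 0.1492] yaw 2.8718 tz [ 0.001 -0.001 -1.   ] F [-0.34 -2.73  6.72] T [-0.576  0.197  0.167] w 0.091 q [ 0.34  0.63 -0.83  1.77  0.54  0.99  0.6 ]
[-1.160e+00 -5.160e+01 -1.244e+01 -2.116e+01 -4.100e-01 -7.600e-01
  4.000e-02]
Tz 0.083 [0.147 0.08  0.062 0.044] F [-1.  -2.6  6.4]
t 17.0 p [0.6032 0.093  0.1492] yaw 2.8724 tz [ 0.001 -0.001 -1.   ] F [-1.12 -2.85  6.97] T [-0.555  0.205  0.044] w 0.091 q [ 0.34  0.63 -0.83  1.77  0.54  0.99  0.6 ]
```

View pics/w9c.png

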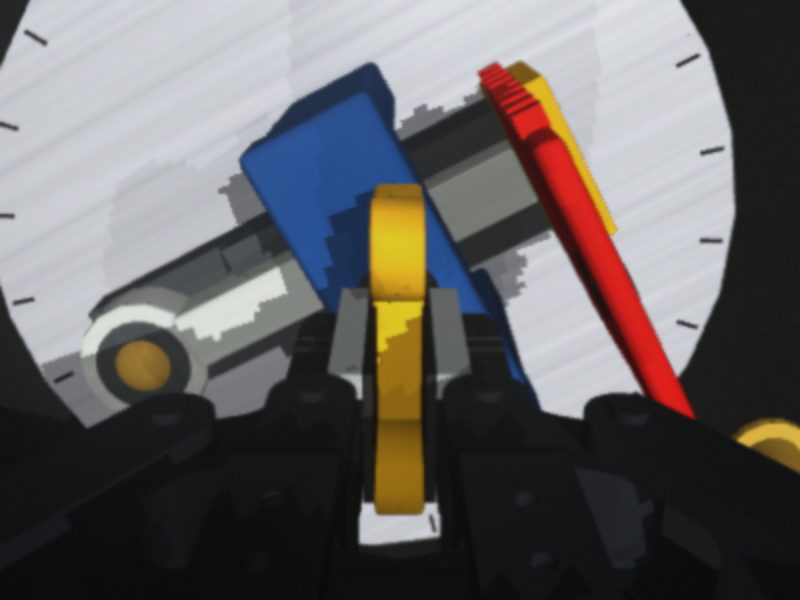

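The knob turns with the tool: the wings stay upright between the pads while the bridge has rotated, and the gauge is clear. The reading is highest right after a turn (0.167 Nm) and then decays. From here I'll use fixed steps of 2 x 0.025 rad, with readings at fixed delays.

Create tq.py:
```python
from h import *
o,M=st(); T=[o['torque'][2]]
for i in range(2):
    bot.read_camera('top'); T.append(bot.get_obs()['torque'][2])
x=2.9622-0; yaw=np.arctan2(M[1,0],M[0,0]); turned=(-2.9622-yaw)%(2*np.pi)
s='%.3f %.3f %s'%(turned,np.mean(T),np.round(T,3)); open('log.txt','a').write(s+'\n'); print(open('log.txt').read())
```

```text
(no output)
```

>>> drive_tool --series '[-1,0,0,0,0,0,0.025,-1,0,0,0,0,0,0.025]'

```text
t: 17.3
eef_pos: [0.6032, 0.0929, 0.1492]
tool_rot: [0.001, 0.159, 0.987, -0.0]
contact_force: [-0.5, -3.6, 6.6]
gripper_width: 0.09
```

```bash
python3 tq.py
```

```text
t 17.3 p [0.6032 0.0929 0.1492] yaw 2.8218 tz [ 0.001 -0.001 -1.   ] F [-0.5  -3.61  6.59] T [-0.577  0.279  0.222] w 0.09 q [ 0.33  0.62 -0.82  1.77  0.54  0.99  0.56]
0.499 0.177 [0.222 0.174 0.136]
```

>>> drive_tool --series '[-1,0,0,0,0,0,0.025,-1,0,0,0,0,0,0.025]'

```text
t: 17.65
eef_pos: [0.6032, 0.0929, 0.1493]
tool_rot: [0.001, 0.184, 0.983, -0.0]
contact_force: [-1.9, -2.5, 6.5]
gripper_width: 0.093
```

```bash
python3 tq.py
```

```text
t 17.65 p [0.6032 0.0929 0.1493] yaw 2.7717 tz [ 0.001 -0.001 -1.   ] F [-1.94 -2.52  6.53] T [-0.575  0.242  0.223] w 0.093 q [ 0.33  0.62 -0.81  1.77  0.53  0.98  0.51]
0.499 0.177 [0.222 0.174 0.136]
0.549 0.154 [0.223 0.141 0.099]
```

>>> drive_tool --series '[-1,0,0,0,0,0,0.025,-1,0,0,0,0,0,0.025]'

```text
t: 18.0
eef_pos: [0.6031, 0.0928, 0.1492]
tool_rot: [0.001, 0.208, 0.978, -0.0]
contact_force: [-2.8, -3.0, 6.6]
gripper_width: 0.09
```

```bash
python3 tq.py
```

```text
t 18.0 p [0.6031 0.0928 0.1492] yaw 2.7217 tz [ 0.001 -0.001 -1.   ] F [-2.78 -2.96  6.58] T [-0.621  0.25   0.151] w 0.09 q [ 0.32  0.61 -0.79  1.77  0.52  0.98  0.47]
0.499 0.177 [0.222 0.174 0.136]
0.549 0.154 [0.223 0.141 0.099]
0.599 0.138 [0.151 0.15  0.112]
```

>>> drive_tool --series '[-1,0,0,0,0,0,0.025,-1,0,0,0,0,0,0.025]'

```text
t: 18.35
eef_pos: [0.6031, 0.0928, 0.1492]
tool_rot: [0.001, 0.233, 0.973, -0.0]
contact_force: [-0.6, -2.3, 6.9]
gripper_width: 0.089
```

```bash
python3 tq.py >/dev/null
```

>>> drive_tool --series '[-1,0,0,0,0,0,0.025,-1,0,0,0,0,0,0.025]'

```text
t: 18.7
eef_pos: [0.6031, 0.0927, 0.1492]
tool_rot: [0.001, 0.257, 0.966, -0.0]
contact_force: [-2.0, -3.9, 7.4]
gripper_width: 0.087
```

```bash
python3 tq.py>/dev/null
```

>>> drive_tool --series '[-1,0,0,0,0,0,0.025,-1,0,0,0,0,0,0.025]'

```text
t: 19.05
eef_pos: [0.6031, 0.0927, 0.1492]
tool_rot: [0.001, 0.281, 0.96, -0.0]
contact_force: [-1.0, -2.8, 7.9]
gripper_width: 0.094
```

```bash
python3 tq.py
```

```text
t 19.05 p [0.6031 0.0927 0.1492] yaw 2.5717 tz [ 0.001 -0.001 -1.   ] F [-0.98 -2.76  7.85] T [-0.7    0.303  0.247] w 0.094 q [ 0.3   0.6  -0.76  1.77  0.5   0.97  0.34]
0.499 0.177 [0.222 0.174 0.136]
0.549 0.154 [0.223 0.141 0.099]
0.599 0.138 [0.151 0.15  0.112]
0.649 0.150 [0.208 0.148 0.094]
0.699 0.167 [0.192 0.143 0.165]
0.749 0.159 [0.247 0.104 0.126]
```

Still free, with a baseline of about 0.157 Nm. I'll continue.

>>> drive_tool --series '[-1,0,0,0,0,0,0.025,-1,0,0,0,0,0,0.025]'

```text
t: 19.4
eef_pos: [0.603, 0.0927, 0.1492]
tool_rot: [0.001, 0.305, 0.952, -0.0]
contact_force: [-1.7, -3.6, 7.4]
gripper_width: 0.091
```

```bash
python3 tq.py >/dev/null
```

>>> drive_tool --series '[-1,0,0,0,0,0,0.025,-1,0,0,0,0,0,0.025]'

```text
t: 19.75
eef_pos: [0.603, 0.0926, 0.1492]
tool_rot: [0.001, 0.329, 0.944, -0.001]
contact_force: [-1.8, -4.7, 6.0]
gripper_width: 0.092
```

```bash
python3 tq.py>/dev/null
```

>>> drive_tool --series '[-1,0,0,0,0,0,0.025,-1,0,0,0,0,0,0.025]'

```text
t: 20.1
eef_pos: [0.603, 0.0926, 0.1492]
tool_rot: [0.001, 0.352, 0.936, -0.001]
contact_force: [-2.3, -3.9, 7.2]
gripper_width: 0.088
```

```bash
python3 tq.py | tail -5
```

```text
0.749 0.159 [0.247 0.104 0.126]
0.799 0.146 [0.172 0.167 0.099]
0.849 0.166 [0.184 0.145 0.168]
0.899 0.182 [0.225 0.186 0.136]
```

>>> drive_tool --series '[-1,0,0,0,0,0,0.025,-1,0,0,0,0,0,0.025]'

```text
t: 20.45
eef_pos: [0.6029, 0.0926, 0.1492]
tool_rot: [0.001, 0.375, 0.927, -0.001]
contact_force: [-1.4, -3.2, 7.5]
gripper_width: 0.091
```

```bash
python3 tq.py >/dev/null
```

>>> drive_tool --series '[-1,0,0,0,0,0,0.025,-1,0,0,0,0,0,0.025]'

```text
t: 20.8
eef_pos: [0.6029, 0.0925, 0.1492]
tool_rot: [0.001, 0.398, 0.917, -0.001]
contact_force: [-2.6, -3.5, 8.3]
gripper_width: 0.087
```

```bash
python3 tq.py | tail -5
```

```text
0.849 0.166 [0.184 0.145 0.168]
0.899 0.182 [0.225 0.186 0.136]
0.949 0.197 [0.248 0.164 0.18 ]
0.999 0.234 [0.256 0.266 0.181]
```

The torque is rising, with contact at about 0.85–0.9 rad. I'll take one step at a time now.

>>> drive_tool --series '[-1,0,0,0,0,0,0.025,-1,0,0,0,0,0,0.025]'

```text
t: 21.15
eef_pos: [0.6029, 0.0925, 0.1492]
tool_rot: [0.001, 0.421, 0.907, -0.001]
contact_force: [-2.7, -2.9, 8.0]
gripper_width: 0.093
```

```bash
python3 tq.py | tail -4
```

```text
0.949 0.197 [0.248 0.164 0.18 ]
0.999 0.234 [0.256 0.266 0.181]
1.049 0.268 [0.27  0.276 0.258]
```

>>> drive_tool --series '[-1,0,0,0,0,0,0.0125,-1,0,0,0,0,0,0.0125]'

```text
t: 21.5
eef_pos: [0.6029, 0.0924, 0.1492]
tool_rot: [0.001, 0.432, 0.902, -0.001]
contact_force: [-2.1, -3.7, 7.8]
gripper_width: 0.095
```

```bash
python3 tq.py | tail -3
python3 - <<'E'
import numpy as np
from scipy.optimize import curve_fit
d=np.array([[float(v) for v in l.split()[:2]] for l in open('log.txt')])
f=lambda x,b,c:b+.51*np.maximum(0,x-c)
p,C=curve_fit(f,d[:,0],d[:,1],[.157,.86]);print(p,np.sqrt(np.diag(C)),'N',64*(d[-1,0]-p[1]))
E
```

```text
1.049 0.268 [0.27  0.276 0.258]
1.074 0.242 [0.321 0.192 0.214]

[0.157125   0.86169608] [0.0047802 0.0151134] N 13.587450980184727
```

>>> drive_tool --series '[-1,0,0,0,0,0,0.02,-1,0,0,0,0,0,0,-1,0,0,0,0,0,0,-1,0,0,0,0,0,0,-0.5,0,0,0,0,0,0,-0.5,0,0,0,0,0,0,-0.4,0,0,0,0,0,0,-0.4,0,0,-20,0,0,0,-0.4,0,0,-40,0,0,0,-0.4,0,0,-50,0,0,0,-0.4,0,0,0,0,0,0,-0.4,0,0,0,0,0,0]'

```text
t: 23.1
eef_pos: [0.6025, 0.0934, 0.2589]
tool_rot: [0.0, 0.441, 0.897, 0.0]
contact_force: [-0.3, 0.6, -0.5]
gripper_width: 0.296
```

Run:
```python
from h import *
import pickle
st();c=snap('wrist','w10.png');pickle.dump(c,open('w10.pkl','wb'))
im=c['pixels'][40:440,60:560]
cv2.imwrite('pics/w10c.png',cv2.resize(im,None,fx=1.5,fy=1.5))
```

```text
t 23.1 p [0.6025 0.0934 0.2589] yaw 2.2278 tz [ 0.001 -0.    -1.   ] F [-0.33  0.6  -0.51] T [-0.016  0.017 -0.015] w 0.296 q [ 0.29  0.46 -0.74  1.67  0.34  1.14  0.12]
```

View pics/w10c.png

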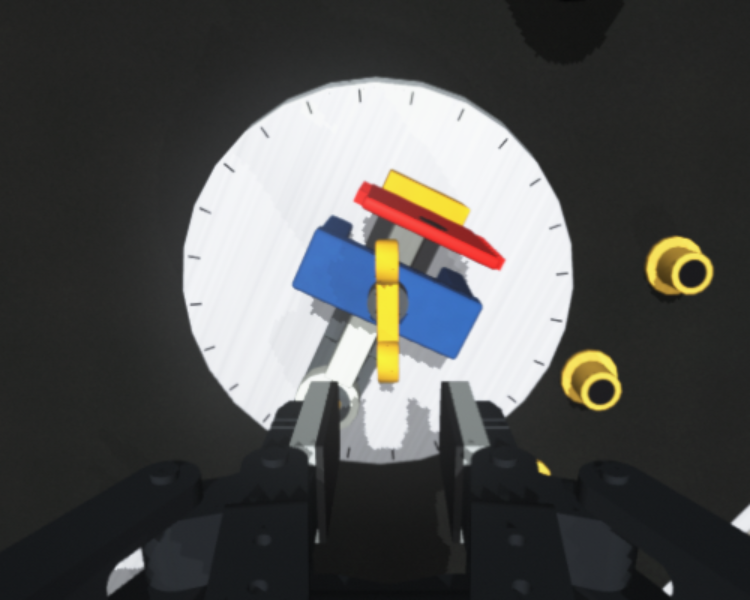

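The wings still stand upright in the view, from crop (388,240) to (388,380), so the knob stayed where it was left and the fingers are clear. Before handing in, I'll check that the rod stayed home, using the ball in the earlier w8 picture at crop (163,290).

Run:
```python
from h import *
import pickle
c=pickle.load(open('w8.pkl','rb'));print('w8',atz(c,(120+163/2,100+290/2),.07))
c=pickle.load(open('w5.pkl','rb'));print('w5',atz(c,(120+611/2,100+264/2),.07))
print('w4 [0.618 0.016]')
```

```text
w8 [0.62033369 0.01580272 0.07      ]
w5 [0.61880332 0.01451253 0.07      ]
w4 [0.618 0.016]
```

The rod stayed home, within measuring error. I'm handing in.

```bash
python3 -c "
from h import *
print(bot.hand_in());st()"
```

```text
the job is handed in; nothing more can be done
None
the job is handed in; nothing more can be done
```

The job is handed in, at about 23 s of the 72 s allowed; no verdict was reported.

- **Rod end:** I pushed it about 18 mm until it met the stop. The tool stood still while the force rose from 4 to 9 N. Two later pictures put the eye within 1–2.5 mm of that place, which is about the limit of the measurement. I did not see the butt face itself.
- **First grip:** The fingers first closed on the hub under the wings. I opened them, rose 7 mm and gripped the wing flats. I then regripped a half turn round, so that one stroke of the wrist would be enough.
- **Clamping:** I turned the knob about 1.09 rad clockwise in small steps. The free reading was about 0.157 Nm and contact came at about 0.86 rad. That makes the clamping force about 14–15 N.
- **Disagreement:** The torque readings were noisy. The last one (0.242 Nm) was lower than the one before it (0.268 Nm), so the force rests on a fit to all the steps, good to about 1 N. The last 0.02 rad was not read.
- **Last checks:** The wings stayed where I left them after release. The gripper was well above everything with about zero force. The gauge looked untouched in the last picture. I never moved near the bushings or the torque multiplier, but did not measure them again.

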